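# Shut and screw down the nozzle canister

### The arm

A 6-joint arm with a two-finger parallel gripper is mounted at the origin on the work surface. World frame = base frame: x ahead of the robot, y to its left, z up, the work surface at z = 0. Lengths are in mm, angles in rad, forces in N, time in s.
With the tool pointing down it reaches from about 350 to 800 mm from the base axis. Payload 7.3 kg.
Tool frame: the origin (TCP) lies at the very end of the fingers, on their centre line; the grasp point (between the pads) lies behind it (ctrl.hold_point_z is the z of the grasp point in the tool frame, in mm); z points along the fingers, y is the line along which they close (so a half turn about z gives the same grasp; the last joint's range is limited). The gripper opens to 85 mm and grips with 20 to 120 N. Pads are 22 mm wide; open, the fingers measure 114 mm over their backs; the gripper's body (76 mm by 85 mm) begins 54 mm behind the grasp point. The pads swing forward as they close: fully open they stand 13 mm farther back than shut.
Start: joints at [1.183, 0.342, 1.524, -0, 1.275, -0.146], TCP at [125.695, 509.75, 231.322] pointing down, gripper open.
Joint ranges: [-2.53, 2.53], [-0.77, 2.02], [0.04, 2.7], [-1, 4.14], [0.28, 2.66], [-3.11, 3.11]. Speed limits (rad/s): [2.57, 2.57, 3.14, 3.14, 3.14, 3.14].

### API

Orientations are given as a unit quaternion [w, x, y, z].
In Python, from cell import ctrl gives the robot as it stands.
- The arm moves only by the tool send_rows, never from a script. Its argument "steps" is a list of rows, each a list of 3 entries, a list of its own where there are three numbers: the finger opening in cm, from 0 to 8.54, then the shift along the tool's x, y, z in cm, then the turn, a rotation vector about the tool's x, y, z in degrees. In form: [[gripper, [dx, dy, dz], [ax, ay, az]], ...]. A call has 1 to 10 rows; each row shifts and turns the commanded pose from where the row before left it, along the tool's axes as they then stand; what a row does not reach is not made up. A row lasts 1/8 s, in which the tool goes at most 62.5 mm and 10.7 degrees, less where a joint would pass 70% of its speed; a pose out of reach is approached as far as the arm can. A call with a gripper value outside its range is refused whole. The fingers move at their own pace and stop on an object; "force" is the grip in N (left out, the last holds). Time passes only in rows, so rows that do not move let the fingers close. It gives the time, the measured TCP pose, the force, the opening and the grip force at its end, in the units of the state.
- ctrl.state(): the state, without advancing time (a new reading comes with each control period).
- ctrl.grab_frame(name): name is "scene" or "top"; returns a dict with "pixels" (400x640x3 uint8, red, green, blue), "K" (3x3 intrinsics, pixels), "k1" (the pictures are not rectified: a ray, as slopes to the right and down, at radius r is drawn at 1 + k1 r^2 times it, then the intrinsics apply), "R" (3x3) and "t" (3): a world point X has camera coordinates R X + t. Camera axes: x right, y down, z forward; pixel columns grow to the right and rows downward; lengths in mm; the calibration is good to about 2 mm. A picture is of the moment at which its call begins. There is no depth.
- ctrl.sign_off(): hands the job in; it is judged then, once.
The state is a dict: "time": time; "q": joint angles; "joint_vel": joint speeds; "joint_efforts": joint torques, N m; "tool_pos": TCP position; "tcp_rot": TCP orientation; "wrist_force": force on the tool from outside, world axes, zero at the start; "moment": the same for the moment, N m; "gripper_width": finger opening in mm; "gripper_force": force on a finger pad.
Only numpy, scipy, OpenCV 4.12 (cv2) and the standard library are available. Lean on these libraries where they do the work, as an engineer would, in place of code of your own. Each camera call takes 0.05 s, during which the arm holds its last target. There are 200 camera calls.

### The job

One of the two metal canisters of welding nozzles has been left open. Swing its hinged lid over and press it fully down, and only then screw its cap clockwise by its fins, past a free turn of more or less half a revolution, until you feel it meet its seal, and on until it is hand-tight (a steady push of about 12 to 16 N on a fin, held for half a second); do not overtighten it, which crushes the seal. Leave the other, closed canister and everything else on the bench as they are.

Things in the scene. Friction and masses are not known exactly. Their poses are not given: they have to be found in the camera images.
- canA: The OPEN canister: bare-metal upright can fixed to the bench, 116 mm across, rim at 120 mm, brass nozzles inside (all below the rim). Origin: centre of its underside; z up; its lid hinge is on its +x side. Hinge bracket to 82 mm from the axis; loop side handle on its -y side to 90 mm, 25 to 105 mm up.
- hingeA (a point): On the open canister's hinge line: 75 mm from the can's axis toward the can's +x, 120 mm up; the line runs along the can's y. Turns with the lid: -x points from the hinge across the lid, z is the lid's outer normal. Lid: disc 128 mm across, 10 mm thick (point z 0 to 10 mm), centred 75 mm from the hinge. Stiff hinge: it stays where left; a few N at its free edge move it.
- lidA (a joint): Reads 0 when the lid lies flat on the rim (closed), grows as it swings up; 1.57 is upright. Starts between 1.25 and 1.75.
- capA (a joint): Screw cap of the open canister, turning in its lid. Radians turned clockwise seen from above from fully loose (0). Starts between 0 and 0.7. It takes about 5 N on a fin to turn; it meets its seal somewhere between 2.8 and 4.0, different each time: to be felt. The thread's friction keeps it where it is left.
- seal (a joint): How far the cap has squeezed its seal (radians of cap turn since it met the seal): 0 until the cap meets it, then the push on a fin grows by about 1.4 N for each mm of fin travel, from 5 N. Hand-tight is 0.1 to 0.25 (9 to 20 N at 42 mm from the axis). Over 0.35 the seal is crushed. It eases back to about 0.08 when the push ends.
- finsA: The two upright fins on the open canister's cap. Origin on the cap axis at the cap disc's outer face (lid shut: 142 mm above the can's underside); z outward. Fins along +y and -y of this frame, 23 to 55 mm from the axis, 14 mm thick (x), 30 mm tall (z 0 to 30). Cap disc 112 mm across; its middle boss is 28 mm across, 8 mm tall.
- canB: The CLOSED canister, same make, lid shut and cap screwed tight: leave it alone. Origin: centre of its underside; hinge on its +x side.
- lidB (a joint): Lid of the closed canister: 0, leave it.
- capB (a joint): Cap of the closed canister: at 3.4 (tight), leave it.
- spray: Bystander: spray can 60 mm wide, 150 mm tall, standing; leave it alone.
- wrench: Bystander: spanner 180 mm long lying flat; leave it alone.
- hammer: Bystander: hammer lying flat, about 300 mm long; leave it alone.
- brush: Bystander: wire brush lying flat; leave it alone.
- offcut: Bystander: upright steel tube offcut, 60 mm outside, 90 mm tall; leave it alone.
- block: Bystander: steel block 100 x 50 x 40 mm; leave it alone.
There are look-alikes about, which are no part of the job. What is shaped like the canA but brown or pink is not meant.

How it is judged:
By the outcome, as a careful person would: the job done as asked, in the order asked, and still so for the second after the job is handed in, with the robot touching nothing.
It also fails if it takes over 61 s, if anything falls off the work surface, if the arm or the gripper's body presses on something with over 40 N, if the wrist force passes 120 N, or if a joint passes its speed limit or range.

## Working session

There is one attempt and no reset: what is moved stays moved. The work goes in short steps, Python scripts to look and compute and a tool call to move; the robot and the scene stay as the last step left them, time stands still between calls to the robot, and variables do not carry over. Pictures are saved under pics/ and viewed, at most 10 in all, crops included, and the job is handed in when it is done.

Besides the shell and the picture viewer there is one more tool, called after ">>>" as name(argument=value, ...) on one line, values as JSON. send_rows: Moves the arm, as the interface text tells. Its arguments: {"type":"object","properties":{"steps":{"type":"array","items":{"type":"array"}},"force":{"type":"number"}},"required":["steps"]}

```bash
mkdir -p pics; ls
python3 - <<'E'
from cell import ctrl
import cv2,numpy as np
for n in("scene","top"):
    f=ctrl.grab_frame(n); cv2.imwrite(f"pics/{n}0.png",f["pixels"][:,:,::-1]); print(n,f["K"],f["k1"],f["R"],f["t"])
    np.savez(f"pics/{n}.npz",**{k:np.array(f[k]) for k in("K","k1","R","t")})
print(ctrl.state(),ctrl.hold_point_z)
E
```

```text
pics
scene [[373.36940533   0.         326.4579487 ]
 [  0.         373.36940533 203.65318194]
 [  0.           0.           1.        ]] -0.026327206027745156 [[ 0.57051796  0.82115962  0.01435753]
 [ 0.55838682 -0.37501288 -0.73997939]
 [-0.60225693  0.43018859 -0.67247629]] [-215.11365779 -174.04306064 1583.99078907]
top [[369.63444291   0.         326.20293381]
 [  0.         369.63444291 197.23301342]
 [  0.           0.           1.        ]] -0.021345312077536992 [[-0.01090563 -0.99991912 -0.00654414]
 [-0.98730103  0.01180483 -0.15842132]
 [ 0.15848576  0.00473335 -0.98734992]] [ -35.9370849   468.57381357 1113.50608157]
{'time': 0.1, 'q': array([ 1.18298484e+00,  3.42655605e-01,  1.52487800e+00, -1.46419296e-06,
        1.27539421e+00, -1.45996162e-01]), 'joint_vel': array([-0.0023593 , -0.00229346, -0.00308008,  0.00077133,  0.00157514,
        0.00031335]), 'joint_efforts': array([ 2.29650090e-03, -4.34441721e+01, -2.46494687e+01, -2.20355200e-04,
        4.50295920e-03,  3.65496442e-05]), 'tool_pos': array([125.56812025, 509.41706466, 230.70930539]), 'tcp_rot': array([-1.75395510e-04,  1.20613053e-01,  9.92699373e-01, -6.44124532e-04]), 'wrist_force': array([0.60990426, 0.57927653, 0.16481985]), 'moment': array([0.0270628 , 0.00424089, 0.00047914]), 'gripper_force': 0.0, 'gripper_width': 85.43048210419127} -18.700000000000003
```

View pics/scene0.png

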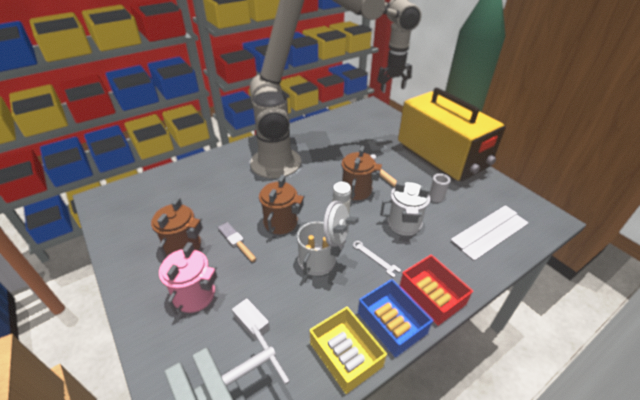

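View pics/top0.png

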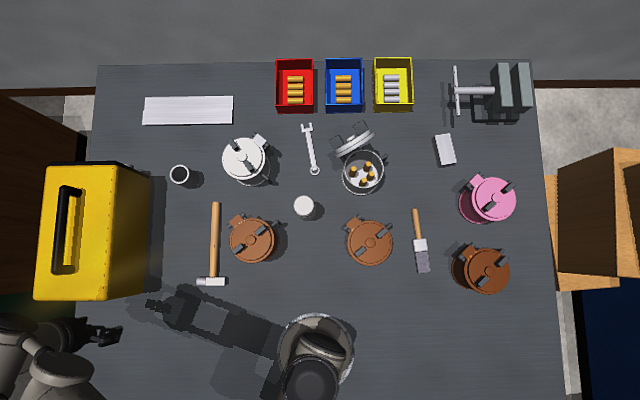

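The open can's rim is at about (362,172) in top and (317,240) in scene. Its lid stands up on the far side, near (353,140) in top. The closed can is at (242,157) in top. I'll zoom in for detail.

```bash
python3 - <<'E'
import cv2,numpy as np
a=cv2.imread("pics/top0.png")[112:202,312:402];b=cv2.imread("pics/scene0.png")[180:280,280:380]
a=cv2.resize(a,(400,400),interpolation=cv2.INTER_CUBIC);b=cv2.resize(b,(400,400),interpolation=cv2.INTER_CUBIC)
cv2.imwrite("pics/crop0.png",np.hstack([a,b]))
E
cat > h.py <<'E'
import numpy as np,cv2
from scipy.spatial.transform import Rotation as Ro
cams={n:np.load(f"pics/{n}.npz") for n in("scene","top")}
def proj(n,X):
    c=cams[n];P=np.atleast_2d(X)@c["R"].T+c["t"];s=P[:,:2]/P[:,2:]
    s=s*(1+float(c["k1"])*(s**2).sum(1,keepdims=True));return s@c["K"][:2,:2].T+c["K"][:2,2]
def ray(n,uv,z):
    c=cams[n];d=(np.array(uv,float)-c["K"][:2,2])/c["K"][0,0];s=d.copy()
    for _ in range(10): s=d/(1+float(c["k1"])*(s@s))
    o=-c["R"].T@c["t"];v=c["R"].T@np.r_[s,1];return o+v*(z-o[2])/v[2]
E
python3 -c "
from h import *
print(ray('top',(362,172),120),ray('scene',(317,240),120),ray('top',(342,157),120))
print(ray('top',(242,157),142),ray('top',(303,205),150))"
```

```text
[ 528.14950485 -146.92694039  120.        ] [ 555.21998452 -159.83242972  120.        ] [573.99089896 -89.3969135  120.        ]
[571.76157286 199.822468   142.        ] [428.81295627  23.28671012 150.        ]
```

View pics/crop0.png

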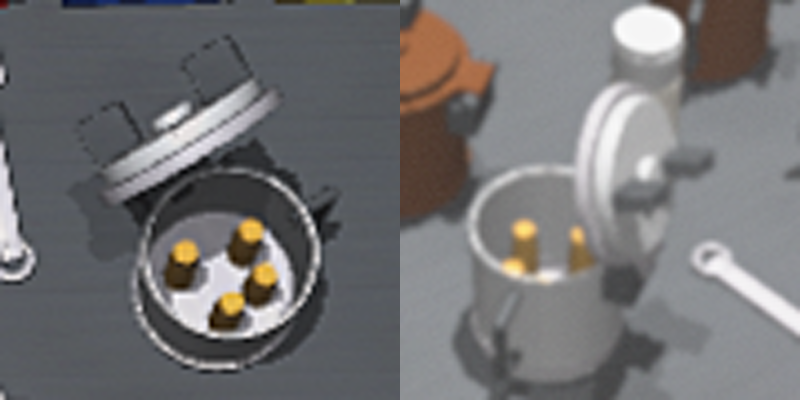

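```bash
cat >> h.py <<'E'
def Rz(a): return Ro.from_euler('z',a).as_matrix()
def model(p):
    cx,cy,yaw,lid,phi=p; C=np.array([cx,cy,0]);R=Rz(yaw)
    H=C+R@[75,0,120]; L=R@Ro.from_euler('y',lid).as_matrix()   # lid up: -x -> z
    f=lambda q:H+L@(np.array([-75,0,22])+Rz(phi)@q)
    return dict(rim=C+[0,0,120],handle=C+R@[0,-85,65],boss=f([0,0,8]),f1=f([0,39,15]),f2=f([0,-39,15]),lid=H+L@[-75,0,5]),H,L
E
cat > fit.py <<'E'
from h import *
from scipy.optimize import least_squares
t=lambda x,y:(312+x/4.444,112+y/4.444); s=lambda x,y:(280+(x-400)/4,180+y/4)
obs=[('top','rim',t(232,253),1),('scene','rim',s(538,222),1),('top','boss',t(172,115),1),('scene','boss',s(655,170),1),
('top','f1',t(110,132),.7),('top','f2',t(215,68),.7),('scene','f2',s(640,194),.7),('scene','f1',s(688,161),.7),('top','handle',t(325,212),.4)]
def r(p,sw=0):
    m=model(p)[0];o=[]
    for n,k,uv,w in obs:
        if sw and n=='scene' and k[0]=='f': k={'f1':'f2','f2':'f1'}[k]
        o+=list((proj(n,m[k])[0]-uv)*w)
    return np.array(o)
for sw in(0,1):
  for ph in(-.6,0,.6):
    q=least_squares(r,[540,-150,.5,1.5,ph],args=(sw,),x_scale=[10,10,.1,.1,.1],loss='soft_l1');print(sw,q.cost,q.x.round(3),r(q.x,sw).round(1))
E
python3 fit.py
```

```text
0 3.115249685146651 [ 5.36303e+02 -1.53897e+02  5.77000e-01  1.31300e+00 -4.28000e-01] [ 0.1  0.3  0.6 -0.2 -1.2 -0.6 -0.8  1.8 -0.2  0.6 -0.2  0.1 -0.3  0.1
 -0.9  0.3  0.1 -0.5]
0 3.115249685140291 [ 5.36303e+02 -1.53897e+02  5.77000e-01  1.31300e+00 -4.28000e-01] [ 0.1  0.3  0.6 -0.2 -1.2 -0.6 -0.8  1.8 -0.2  0.6 -0.2  0.1 -0.3  0.1
 -0.9  0.3  0.1 -0.5]
0 3.115249685140837 [ 5.36303e+02 -1.53897e+02  5.77000e-01  1.31300e+00 -4.28000e-01] [ 0.1  0.3  0.6 -0.2 -1.2 -0.6 -0.8  1.8 -0.2  0.6 -0.2  0.1 -0.3  0.1
 -0.9  0.3  0.1 -0.5]
1 19.19357077270534 [ 535.791 -155.274    0.603    1.333   -0.953] [ 0.6  0.5  0.2 -0.2 -1.8 -0.4 -0.4  1.6  1.5 -0.3 -2.6  1.2  7.1 -0.8
 -7.8  0.6  0.1 -0.7]
1 19.193570770747233 [ 535.791 -155.274    0.603    1.333   -0.953] [ 0.6  0.5  0.2 -0.2 -1.8 -0.4 -0.4  1.6  1.5 -0.3 -2.6  1.2  7.1 -0.8
 -7.8  0.6  0.1 -0.7]
1 19.193570770553247 [ 535.791 -155.274    0.603    1.333   -0.953] [ 0.6  0.5  0.2 -0.2 -1.8 -0.4 -0.4  1.6  1.5 -0.3 -2.6  1.2  7.1 -0.8
 -7.8  0.6  0.1 -0.7]
```

>>> send_rows(steps=[[0,[0,0,-5],[0,0,0]],[0,[0,0,-5],[0,0,0]],[0,[-4.52,-3.22,0],[0,0,0]],[0,[-4.52,-3.22,0],[0,0,0]],[0,[-4.52,-3.22,0],[0,0,0]],[0,[-4.52,-3.22,0],[0,0,0]],[0,[-4.52,-3.22,0],[0,0,0]],[0,[-4.52,-3.22,0],[0,0,0]],[0,[-4.52,-3.22,0],[0,0,0]],[0,[-4.52,-3.22,0],[0,0,0]]])

```text
time: 1.35
tool_pos: [415.9, 171.4, 331.1]
tcp_rot: [-0.0, 0.121, 0.993, 0.0]
wrist_force: [0.2, 0.6, 0.3]
gripper_width: 0.1
gripper_force: 0.0
```

>>> send_rows(steps=[[0,[-4.52,-3.22,0],[0,0,0]],[0,[-4.52,-3.22,0],[0,0,0]],[0,[-4.52,-3.22,0],[0,0,0]],[0,[-4.52,-3.22,0],[0,0,0]],[0,[-4.52,-3.22,0],[0,0,-9.4]],[0,[0,0,0],[0,0,-9.4]],[0,[0,0,0],[0,0,-9.4]],[0,[0,0,0],[0,0,-9.4]],[0,[0,0,0],[0,0,-9.4]],[0,[0,0,0],[0,0,0]]])

```text
time: 2.6
tool_pos: [595.8, -37.4, 330.8]
tcp_rot: [-0.0, -0.285, 0.959, 0.0]
wrist_force: [0.2, -0.6, 0.1]
gripper_width: 0.1
gripper_force: 0.0
```

```bash
cat >> h.py <<'E'
def tool(st):
    q=st["tcp_rot"];return Ro.from_quat([q[1],q[2],q[3],q[0]]).as_matrix()
P0=[536.3,-153.9,.577,1.313,-.428]
def goto(st,X): return (tool(st).T@(np.array(X)-st["tool_pos"])/10).round(2)
E
python3 - <<'E'
from h import *
from cell import ctrl
st=ctrl.state();T=tool(st);print(st["time"],st["tool_pos"],st["q"],T.round(3),st["wrist_force"],st["gripper_width"])
def tgt(th,s=118,y=10,gap=0):
    p=list(P0);p[3]=th;_,H,L=model(p);return H+L@[-s,y,22]+Rz(P0[2])@[11+gap,0,0]
prev=tgt(1.313,gap=45);print(goto(st,prev))
for th in [1.313,1.15,1.0,.85,.7,.55,.4,.25,.1,.0]:
    X=tgt(th);print(th,X.round(),(T.T@(X-prev)/10).round(2));prev=X
E
```

```text
2.6 [595.8306825  -37.40201909 330.77988631] [-1.91063242e-01  4.31915591e-01  1.11739437e+00  9.11309460e-05
  1.59330789e+00 -2.33882821e+00] [[-0.838 -0.545 -0.001]
 [-0.545  0.838  0.   ]
 [ 0.001  0.001 -1.   ]] [ 0.17114726 -0.61200458  0.13822819] 0.12861030450195934
[-0.88 -5.52  9.1 ]
1.313 [ 596. -103.  240.] [ 4.5 -0.   0. ]
1.15 [ 579. -114.  237.] [ 1.93 -0.    0.3 ]
1.0 [ 565. -123.  231.] [ 1.71 -0.    0.55]
0.85 [ 552. -132.  223.] [ 1.61 -0.    0.8 ]
0.7 [ 539. -140.  213.] [ 1.47 -0.    1.03]
0.55 [ 528. -147.  200.] [ 1.3  -0.    1.24]
0.4 [ 519. -153.  186.] [ 1.1  -0.    1.42]
0.25 [ 512. -158.  171.] [ 0.88 -0.    1.57]
0.1 [ 506. -161.  154.] [ 0.63 -0.    1.68]
0.0 [ 504. -163.  142.] [ 0.28 -0.    1.17]
```

>>> send_rows(steps=[[0,[-0.9,-5.5,0],[0,0,0]],[0,[0,0,4.5],[0,0,0]],[0,[0,0,4.5],[0,0,0]],[0,[0,0,0],[0,0,0]],[0,[1.5,0,0],[0,0,0]],[0,[1.5,0,0],[0,0,0]],[0,[1.0,0,0],[0,0,0]],[0,[0.5,0,0],[0,0,0]],[0,[0,0,0],[0,0,0]]])

```text
time: 3.72
tool_pos: [595.8, -103.3, 241.7]
tcp_rot: [0.0, -0.285, 0.959, -0.0]
wrist_force: [0.0, -0.7, 0.8]
gripper_width: -0.2
gripper_force: 0.0
```

Run:
```python
from h import *
from cell import ctrl
f=ctrl.grab_frame("scene")["pixels"][140:290,250:400,::-1];g=ctrl.grab_frame("top")["pixels"][90:210,290:410,::-1]
cv2.imwrite("pics/c1.png",np.hstack([cv2.resize(np.ascontiguousarray(i),(400,400),interpolation=cv2.INTER_CUBIC) for i in (g,f)]))
```

```text
(no output)
```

View pics/c1.png

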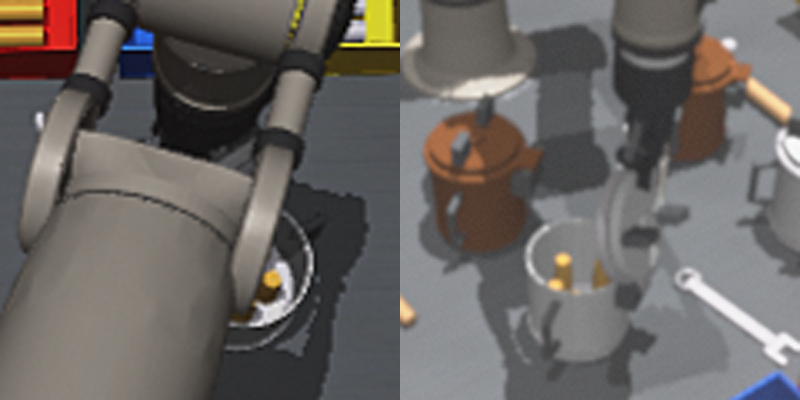

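The closed fingers are next to the top of the lid on its outer (fin) side, at about (650,170) in the right-hand crop. I'll sweep it along the arc now.

>>> send_rows(steps=[[0,[0.95,0,0.15],[0,0,0]],[0,[0.95,0,0.15],[0,0,0]],[0,[0.85,0,0.28],[0,0,0]],[0,[0.85,0,0.28],[0,0,0]],[0,[0.8,0,0.4],[0,0,0]],[0,[0.8,0,0.4],[0,0,0]],[0,[0.73,0,0.5],[0,0,0]],[0,[0.73,0,0.5],[0,0,0]]])

```text
time: 4.82
tool_pos: [539.7, -139.8, 214.3]
tcp_rot: [0.0, -0.285, 0.958, 0.0]
wrist_force: [1.3, 1.3, 0.2]
gripper_width: -0.1
gripper_force: 0.6
```

>>> send_rows(steps=[[0,[0.65,0,0.62],[0,0,0]],[0,[0.65,0,0.62],[0,0,0]],[0,[0.55,0,0.71],[0,0,0]],[0,[0.55,0,0.71],[0,0,0]],[0,[0.45,0,0.8],[0,0,0]],[0,[0.45,0,0.8],[0,0,0]],[0,[0.3,0,0.85],[0,0,0]],[0,[0.3,0,0.85],[0,0,0]],[0,[0,0,0],[0,0,0]]])

```text
time: 5.95
tool_pos: [507.0, -160.8, 154.2]
tcp_rot: [-0.001, -0.285, 0.958, 0.001]
wrist_force: [-0.3, 0.3, 0.5]
gripper_width: 0.2
gripper_force: 0.0
```

>>> send_rows(steps=[[0,[0,0,0.5],[0,0,0]],[0,[0,0,0.4],[0,0,0]],[0,[0,0,0.2],[0,0,0]],[0,[0,0,0],[0,0,0]]])

```text
time: 6.45
tool_pos: [507.5, -160.7, 143.9]
tcp_rot: [-0.0, -0.285, 0.958, 0.0]
wrist_force: [-0.2, -0.1, -0.0]
gripper_width: 0.2
gripper_force: 0.0
```

>>> send_rows(steps=[[0,[0,0,0.2],[0,0,0]],[0,[0,0,0],[0,0,0]]])

```text
time: 6.7
tool_pos: [507.5, -160.8, 142.1]
tcp_rot: [0.0, -0.285, 0.958, 0.0]
wrist_force: [0.0, 1.0, -0.2]
gripper_width: 0.1
gripper_force: 0.0
```

>>> send_rows(steps=[[0,[0,0,0.15],[0,0,0]],[0,[0,0,0],[0,0,0]]])

```text
time: 6.95
tool_pos: [507.6, -160.9, 141.8]
tcp_rot: [0.0, -0.285, 0.958, -0.0]
wrist_force: [-2.9, 0.8, 9.9]
gripper_width: -0.1
gripper_force: 4.7
```

>>> send_rows(steps=[[0,[0,0,0.15],[0,0,0]],[0,[0,0,0],[0,0,0]]])

```text
time: 7.2
tool_pos: [507.7, -160.9, 141.5]
tcp_rot: [0.001, -0.285, 0.958, -0.001]
wrist_force: [-6.0, 1.4, 18.7]
gripper_width: 0.1
gripper_force: 9.3
```

Run:
```python
from h import *
from cell import ctrl
f=ctrl.grab_frame("scene")["pixels"][140:290,250:400,::-1]
cv2.imwrite("pics/c2.png",cv2.resize(np.ascontiguousarray(f),(600,600),interpolation=cv2.INTER_CUBIC))
```

```text
(no output)
```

View pics/c2.png

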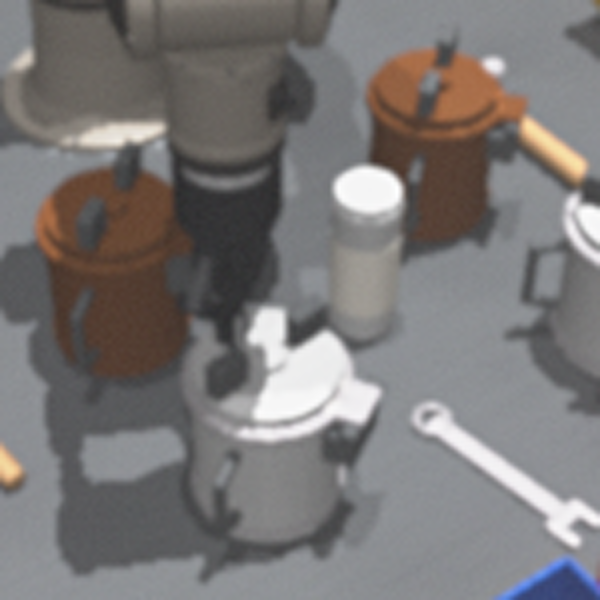

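The lid is flat and has been pressed with about 19 N. The fins show at crop (228,375) and (308,322). I'll lift, open the gripper and measure the fins.

>>> send_rows(steps=[[0,[0,0,-5],[0,0,0]],[8.5,[0,0,-5],[0,0,0]],[8.5,[5,0,0],[0,0,0]],[8.5,[5,0,0],[0,0,0]],[8.5,[0,0,0],[0,0,0]]])

```text
time: 7.88
tool_pos: [421.8, -216.7, 239.4]
tcp_rot: [-0.0, -0.284, 0.959, -0.0]
wrist_force: [0.1, -0.4, -0.3]
gripper_width: 72.2
gripper_force: 0.0
```

Run:
```python
from h import *
from cell import ctrl
f=ctrl.grab_frame("scene")["pixels"][190:290,270:370,::-1];g=ctrl.grab_frame("top")["pixels"][110:210,310:410,::-1]
im=[cv2.resize(np.ascontiguousarray(i),(400,400),interpolation=cv2.INTER_CUBIC) for i in (g,f)]
cv2.imwrite("pics/c3.png",np.hstack(im))
```

```text
(no output)
```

View pics/c3.png

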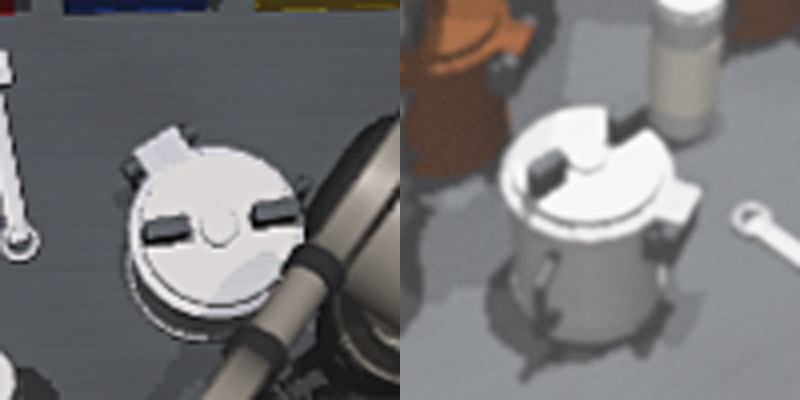

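Run:
```python
from h import *
t=lambda x,y:(310+x/4,110+y/4); s=lambda x,y:(270+(x-400)/4,190+y/4)
a=ray('top',t(165,229),162);b=ray('top',t(274,212),162);print(a,b,(a+b)/2,np.degrees(np.arctan2(*(a-b)[[1,0]])))
print(ray('top',t(220,226),150),ray('scene',s(588,156),150))
c=ray('scene',s(547,172),157);d=ray('scene',s(630,125),157);print(c,d,(c+d)/2,np.degrees(np.arctan2(*(d-c)[[1,0]])))
from cell import ctrl
st=ctrl.state();print(st["q"],st["gripper_width"],goto(st,[536.3,-154,240]))
```

```text
[ 532.50668804 -113.12748356  162.        ] [ 543.84248857 -190.01286962  162.        ] [ 538.1745883  -151.57017659  162.        ] 98.38713057272795
[ 537.14455368 -153.01982793  150.        ] [ 541.91796329 -150.85464482  150.        ]
[ 544.2973686  -187.72968482  157.        ] [ 538.48306786 -111.14398791  157.        ] [ 541.39021823 -149.43683637  157.        ] 94.34150348559936
[-6.32461555e-01  2.44269973e-01  1.64000515e+00  6.00163522e-04
  1.25668068e+00 -2.78066785e+00] 85.04871118303134 [-12.79  -0.97  -0.06]
```

>>> send_rows(steps=[[8.54,[-4.35,-0.3,0],[0,0,0]],[8.54,[-4.35,-0.3,0],[0,0,0]],[8.54,[-4.35,-0.3,0],[0,0,0]],[8.54,[0,0,0],[0,0,-8]],[8.54,[0,0,3],[0,0,0]],[8.54,[0,0,3],[0,0,0]],[8.54,[0,0,2],[0,0,0]],[8.54,[0,0,1],[0,0,0]],[8.54,[0,0,0],[0,0,0]]])

```text
time: 9.1
tool_pos: [538.2, -151.0, 148.6]
tcp_rot: [-0.0, -0.352, 0.936, 0.0]
wrist_force: [-0.0, -0.3, 0.7]
gripper_width: 85.3
gripper_force: 0.0
```

>>> send_rows(steps=[[8.54,[0,0,0.4],[0,0,0]],[8.54,[0,0,0.3],[0,0,0]],[8.54,[0,0,0],[0,0,0]]])

```text
time: 9.48
tool_pos: [537.9, -151.7, 142.2]
tcp_rot: [0.0, -0.351, 0.936, -0.0]
wrist_force: [0.2, -0.8, 0.4]
gripper_width: 85.2
gripper_force: 0.0
```

Run:
```python
from h import *
from cell import ctrl
st=ctrl.state();T=tool(st);print(st["q"],st["tool_pos"],st["wrist_force"],st["moment"],st["gripper_width"],np.degrees(np.arctan2(T[1,1],T[0,1])))
f=ctrl.grab_frame("scene")["pixels"][150:270,260:380,::-1]
cv2.imwrite("pics/c4.png",cv2.resize(np.ascontiguousarray(f),(600,600),interpolation=cv2.INTER_CUBIC))
```

```text
[-4.12106675e-01  4.87218851e-01  1.55707906e+00  1.11868928e-04
  1.09712974e+00 -2.70098613e+00] [ 537.93046583 -151.73514885  142.21414282] [ 0.16214674 -0.79573545  0.38029971] [-0.06542826  0.06686232 -0.03819922] 85.22658775344618 131.1402087190802
```

View pics/c4.png

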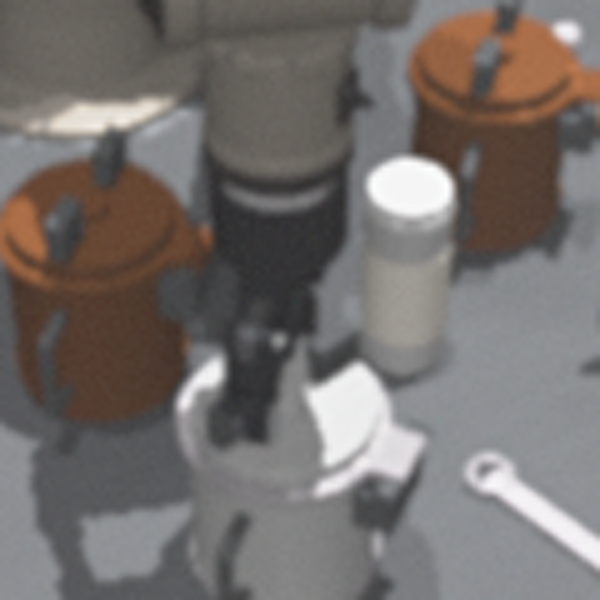

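The open fingers stand beside the fins with nothing touching. I'll start turning clockwise.

>>> send_rows(steps=[[8.54,[0,0,0],[0,0,4]],[8.54,[0,0,0],[0,0,4]],[8.54,[0,0,0],[0,0,4]],[8.54,[0,0,0],[0,0,4]],[8.54,[0,0,0],[0,0,4]],[8.54,[0,0,0],[0,0,4]]])

```text
time: 10.28
tool_pos: [539.2, -151.3, 142.5]
tcp_rot: [0.002, -0.148, 0.989, -0.0]
wrist_force: [4.7, 2.0, -1.2]
gripper_width: 85.3
gripper_force: 2.2
```

```bash
cat > m.py <<'E'
from h import *
from cell import ctrl
st=ctrl.state();T=tool(st);print(round(st["time"],2),"q6",st["q"][5].round(4),"eff",st["joint_efforts"].round(2),st["tool_pos"].round(1),"F",st["wrist_force"].round(1),"M",st["moment"].round(3),round(st["gripper_width"],1),"yang",np.degrees(np.arctan2(T[1,1],T[0,1])).round(2))
E
python3 m.py
```

```text
10.28 q6 -2.2802 eff [ -2.26 -49.2  -21.2   -1.02   0.91  -0.53] [ 539.2 -151.3  142.5] F [ 4.7  2.  -1.2] M [ 0.391 -0.692  0.222] 85.3 yang 107.04
```

>>> send_rows(steps=[[8.54,[0,0,0],[0,0,6]],[8.54,[0,0,0],[0,0,6]],[8.54,[0,0,0],[0,0,6]],[8.54,[0,0,0],[0,0,6]],[8.54,[0,0,0],[0,0,6]],[8.54,[0,0,0],[0,0,6]],[8.54,[0,0,0],[0,0,6]],[8.54,[0,0,0],[0,0,6]]])

```text
time: 11.28
tool_pos: [538.7, -151.1, 142.5]
tcp_rot: [0.001, 0.267, 0.964, 0.001]
wrist_force: [2.3, 3.1, -0.4]
gripper_width: 85.5
gripper_force: 2.6
```

```bash
python3 m.py
```

```text
11.28 q6 -1.4413 eff [ -2.29 -48.37 -21.89  -0.9    0.24  -0.88] [ 538.7 -151.1  142.5] F [ 2.3  3.1 -0.4] M [ 0.487 -0.348  0.224] 85.5 yang 58.97
```

>>> send_rows(steps=[[8.54,[0,0,0],[0,0,6]],[8.54,[0,0,0],[0,0,6]],[8.54,[0,0,0],[0,0,6]],[8.54,[0,0,0],[0,0,6]],[8.54,[0,0,0],[0,0,6]],[8.54,[0,0,0],[0,0,6]],[8.54,[0,0,0],[0,0,4]]])

```text
time: 12.15
tool_pos: [538.5, -150.5, 142.5]
tcp_rot: [0.0, 0.581, 0.814, 0.001]
wrist_force: [1.5, 4.4, 0.5]
gripper_width: 85.0
gripper_force: 2.7
```

```bash
python3 m.py
```

```text
12.15 q6 -0.7439 eff [ -3.31 -48.03 -22.28  -1.32  -0.11  -0.37] [ 538.5 -150.5  142.5] F [1.5 4.4 0.5] M [ 0.752 -0.285  0.165] 85.0 yang 19.02
```

>>> send_rows(steps=[[8.54,[0,0,0],[0,0,5]],[8.54,[0,0,0],[0,0,5]],[8.54,[0,0,0],[0,0,5]],[8.54,[0,0,0],[0,0,5]]])

```text
time: 12.65
tool_pos: [538.4, -150.6, 142.5]
tcp_rot: [-0.0, 0.713, 0.701, 0.001]
wrist_force: [1.7, 4.3, 0.3]
gripper_width: 85.2
gripper_force: 2.5
```

```bash
python3 m.py
```

```text
12.65 q6 -0.3947 eff [ -3.1  -48.   -22.31  -1.22  -0.13  -0.7 ] [ 538.4 -150.6  142.5] F [1.7 4.3 0.3] M [ 0.699 -0.209  0.177] 85.2 yang -0.98
```

>>> send_rows(steps=[[8.54,[0,0,0],[0,0,3]],[8.54,[0,0,0],[0,0,3]]])

```text
time: 12.9
tool_pos: [538.4, -150.6, 142.5]
tcp_rot: [-0.0, 0.748, 0.663, 0.001]
wrist_force: [1.4, 4.8, 0.4]
gripper_width: 85.1
gripper_force: 2.4
```

```bash
python3 m.py
```

```text
12.9 q6 -0.2911 eff [ -2.99 -47.96 -22.35  -1.17  -0.17  -0.33] [ 538.4 -150.6  142.5] F [1.4 4.8 0.4] M [ 0.766 -0.23   0.237] 85.1 yang -6.92
```

>>> send_rows(steps=[[8.54,[0,0,0],[0,0,3]],[8.54,[0,0,0],[0,0,3]]])

```text
time: 13.15
tool_pos: [538.3, -150.6, 142.5]
tcp_rot: [-0.0, 0.782, 0.623, 0.001]
wrist_force: [1.7, 5.2, 0.9]
gripper_width: 85.5
gripper_force: 2.3
```

```bash
python3 m.py
```

```text
13.15 q6 -0.1863 eff [ -3.07 -47.9  -22.41  -1.19  -0.22  -0.34] [ 538.3 -150.6  142.5] F [1.7 5.2 0.9] M [ 0.759 -0.194  0.191] 85.5 yang -12.92
```

>>> send_rows(steps=[[8.54,[0,0,0],[0,0,3]],[8.54,[0,0,0],[0,0,3]]])

```text
time: 13.4
tool_pos: [538.3, -150.5, 142.5]
tcp_rot: [-0.0, 0.814, 0.581, 0.001]
wrist_force: [1.2, 4.9, -0.0]
gripper_width: 85.3
gripper_force: 2.3
```

```bash
python3 m.py
```

```text
13.4 q6 -0.0817 eff [ -3.19 -47.84 -22.47  -1.24  -0.27  -0.34] [ 538.3 -150.5  142.5] F [ 1.2  4.9 -0. ] M [ 0.779 -0.227  0.249] 85.3 yang -18.92
```

>>> send_rows(steps=[[8.54,[0,0,0],[0,0,3]],[8.54,[0,0,0],[0,0,3]]])

```text
time: 13.65
tool_pos: [538.3, -150.5, 142.5]
tcp_rot: [-0.0, 0.843, 0.538, 0.001]
wrist_force: [0.9, 5.2, 1.1]
gripper_width: 85.2
gripper_force: 2.2
```

```bash
python3 m.py
```

```text
13.65 q6 0.0231 eff [ -3.26 -47.95 -22.35  -1.27  -0.17  -0.34] [ 538.3 -150.5  142.5] F [0.9 5.2 1.1] M [ 0.735 -0.256  0.222] 85.2 yang -24.92
```

>>> send_rows(steps=[[8.54,[0,0,0],[0,0,3]],[8.54,[0,0,0],[0,0,3]]])

```text
time: 13.9
tool_pos: [538.4, -150.5, 142.4]
tcp_rot: [-0.0, 0.87, 0.493, 0.001]
wrist_force: [1.3, 5.5, 1.2]
gripper_width: 85.4
gripper_force: 2.2
```

```bash
python3 m.py
```

```text
13.9 q6 0.1278 eff [ -3.27 -48.14 -22.32  -1.3   -0.09  -0.34] [ 538.4 -150.5  142.4] F [1.3 5.5 1.2] M [ 0.81  -0.314  0.263] 85.4 yang -30.92
```

>>> send_rows(steps=[[8.54,[0,0,0],[0,0,3]],[8.54,[0,0,0],[0,0,3]]])

```text
time: 14.15
tool_pos: [538.5, -150.5, 142.4]
tcp_rot: [-0.0, 0.895, 0.447, 0.001]
wrist_force: [3.4, 4.7, 0.2]
gripper_width: 85.8
gripper_force: 2.2
```

```bash
python3 m.py
```

```text
14.15 q6 0.2325 eff [ -3.26 -48.38 -22.2   -1.3    0.05  -0.34] [ 538.5 -150.5  142.4] F [3.4 4.7 0.2] M [ 0.767 -0.351  0.231] 85.8 yang -36.92
```

>>> send_rows(steps=[[8.54,[0,0,0],[0,0,3]],[8.54,[0,0,0],[0,0,3]]])

```text
time: 14.4
tool_pos: [538.7, -150.5, 142.4]
tcp_rot: [-0.0, 0.917, 0.399, 0.001]
wrist_force: [3.7, 6.2, -0.4]
gripper_width: 85.5
gripper_force: 2.7
```

```bash
python3 m.py
```

```text
14.4 q6 0.3372 eff [ -3.81 -48.55 -22.03  -1.58   0.2   -0.29] [ 538.7 -150.5  142.4] F [ 3.7  6.2 -0.4] M [ 0.89  -0.502  0.282] 85.5 yang -42.92
```

The push has risen to about 7 N, so the cap is meeting its seal. I'll go on in small steps.

>>> send_rows(steps=[[8.54,[0,0,0],[0,0,1.5]],[8.54,[0,0,0],[0,0,1.5]]])

```text
time: 14.65
tool_pos: [539.1, -150.3, 142.5]
tcp_rot: [-0.0, 0.927, 0.376, 0.002]
wrist_force: [4.9, 7.9, -1.4]
gripper_width: 85.2
gripper_force: 3.5
```

```bash
python3 m.py
```

```text
14.65 q6 0.3886 eff [ -4.77 -48.82 -21.69  -1.98   0.49   0.07] [ 539.1 -150.3  142.5] F [ 4.9  7.9 -1.4] M [ 1.049 -0.718  0.352] 85.2 yang -45.87
```

>>> send_rows(steps=[[8.54,[0,0,0],[0,0,1.5]],[8.54,[0,0,0],[0,0,1.5]],[8.54,[0,0,0],[0,0,1]]])

```text
time: 15.02
tool_pos: [539.5, -150.0, 142.5]
tcp_rot: [-0.0, 0.939, 0.343, 0.002]
wrist_force: [5.7, 7.1, -2.5]
gripper_width: 85.4
gripper_force: 4.9
```

```bash
python3 m.py
```

```text
15.03 q6 0.458 eff [ -5.49 -49.09 -21.38  -2.24   0.75   0.32] [ 539.5 -150.   142.5] F [ 5.7  7.1 -2.5] M [ 1.164 -0.908  0.484] 85.4 yang -49.83
```

>>> send_rows(steps=[[8.54,[0,0,0],[0,0,1.2]],[8.54,[0,0,0],[0,0,1.2]],[8.54,[0,0,0],[0,0,0]]])

```text
time: 15.4
tool_pos: [539.5, -150.0, 142.5]
tcp_rot: [-0.0, 0.946, 0.324, 0.002]
wrist_force: [6.7, 7.4, -1.4]
gripper_width: 84.9
gripper_force: 4.6
```

```bash
python3 m.py
```

```text
15.4 q6 0.4994 eff [ -5.36 -49.08 -21.37  -2.22   0.76   0.52] [ 539.5 -150.   142.5] F [ 6.7  7.4 -1.4] M [ 1.159 -0.903  0.478] 84.9 yang -52.19
```

>>> send_rows(steps=[[8.54,[0,0,0],[0,0,1]],[8.54,[0,0,0],[0,0,0.6]],[8.54,[0,0,0],[0,0,0]]])

```text
time: 15.78
tool_pos: [539.5, -150.0, 142.5]
tcp_rot: [-0.0, 0.95, 0.311, 0.002]
wrist_force: [6.5, 7.5, -1.5]
gripper_width: 85.2
gripper_force: 5.7
```

```bash
python3 m.py; python3 m.py
```

```text
15.78 q6 0.527 eff [ -5.54 -49.12 -21.33  -2.21   0.79   0.59] [ 539.5 -150.   142.5] F [ 6.5  7.5 -1.5] M [ 1.183 -0.924  0.587] 85.2 yang -53.78
15.78 q6 0.527 eff [ -5.54 -49.12 -21.33  -2.21   0.79   0.59] [ 539.5 -150.   142.5] F [ 6.5  7.5 -1.5] M [ 1.183 -0.924  0.587] 85.2 yang -53.78
```

>>> send_rows(steps=[[8.54,[0,0,0],[0,0,0]],[8.54,[0,0,0],[0,0,0]],[8.54,[0,0,0],[0,0,0]]])

```text
time: 16.15
tool_pos: [539.5, -150.0, 142.5]
tcp_rot: [-0.0, 0.95, 0.311, 0.002]
wrist_force: [7.1, 7.7, -1.2]
gripper_width: 85.7
gripper_force: 5.7
```

```bash
python3 m.py
```

```text
16.15 q6 0.527 eff [ -5.56 -49.12 -21.34  -2.22   0.79   0.54] [ 539.5 -150.   142.5] F [ 7.1  7.7 -1.2] M [ 1.208 -0.923  0.55 ] 85.7 yang -53.78
```

>>> send_rows(steps=[[8.54,[0,0,0],[0,0,0]],[8.54,[0,0,0],[0,0,0]],[8.54,[0,0,0],[0,0,0]]])

```text
time: 16.52
tool_pos: [539.5, -150.0, 142.5]
tcp_rot: [-0.0, 0.95, 0.311, 0.002]
wrist_force: [6.3, 7.1, -1.4]
gripper_width: 85.4
gripper_force: 5.7
```

```bash
python3 m.py
```

```text
16.52 q6 0.527 eff [ -5.56 -49.12 -21.34  -2.22   0.79   0.54] [ 539.5 -150.   142.5] F [ 6.3  7.1 -1.4] M [ 1.151 -0.892  0.557] 85.4 yang -53.78
```

>>> send_rows(steps=[[8.54,[0,0,0],[0,0,0.8]],[8.54,[0,0,0],[0,0,0]],[8.54,[0,0,0],[0,0,0]],[8.54,[0,0,0],[0,0,0]],[8.54,[0,0,0],[0,0,0]],[8.54,[0,0,0],[0,0,0]]])

```text
time: 17.27
tool_pos: [539.5, -150.0, 142.5]
tcp_rot: [-0.0, 0.953, 0.304, 0.002]
wrist_force: [6.2, 7.2, -1.8]
gripper_width: 85.4
gripper_force: 5.8
```

```bash
python3 m.py
```

```text
17.27 q6 0.5409 eff [ -5.58 -49.13 -21.33  -2.21   0.8    0.56] [ 539.5 -150.   142.5] F [ 6.2  7.2 -1.8] M [ 1.181 -0.931  0.564] 85.4 yang -54.57
```

>>> send_rows(steps=[[8.54,[0,0,0],[0,0,-3]],[8.54,[0,0,0],[0,0,-4]],[8.54,[0,0,0],[0,0,-5]],[8.54,[0,0,0],[0,0,-4]],[8.54,[0,0,-1],[0,0,0]],[8.54,[0,0,-3],[0,0,0]],[8.54,[0,0,-5],[0,0,0]],[8.54,[0,0,-5],[0,0,0]],[8.54,[0,0,0],[0,0,0]]])

```text
time: 18.4
tool_pos: [539.6, -152.4, 287.5]
tcp_rot: [0.004, 0.902, 0.433, 0.003]
wrist_force: [0.3, 0.1, -0.9]
gripper_width: 85.6
gripper_force: 0.0
```

Run:
```python
from h import *
from cell import ctrl
f=ctrl.grab_frame("scene")["pixels"][:,:,::-1]
cv2.imwrite("pics/c5.png",cv2.resize(np.ascontiguousarray(f[140:320,140:440]),(800,480),interpolation=cv2.INTER_CUBIC))
```

```text
(no output)
```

View pics/c5.png

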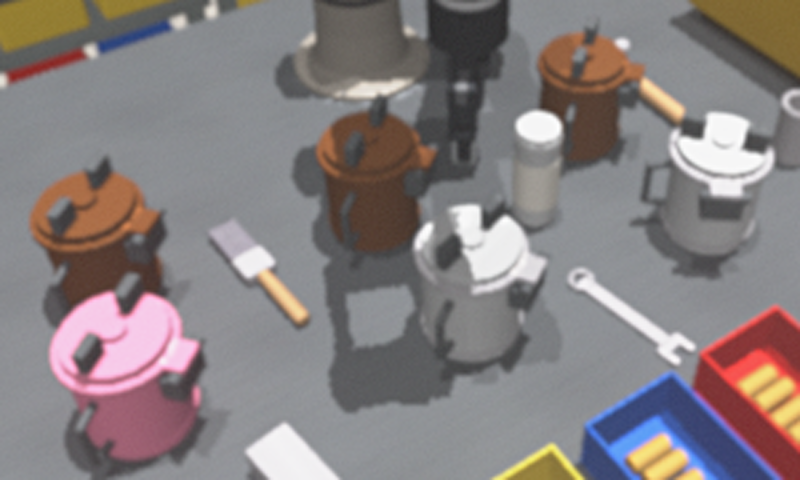

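The lid is shut and the fins have turned about half a revolution. The gripper is clear and the other items are unmoved, so I'm handing in.

```bash
python3 -c "
from cell import ctrl
print(ctrl.sign_off())"
```

```text
the job is handed in; nothing more can be done
None
```

I shut the open canister's lid and pressed it down with about 19 N, then screwed its cap onto the seal and held it at about 13 N on a fin (estimated from the wrist moment) for over half a second; the job is handed in at about 18 s, with nothing else visibly disturbed.

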